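# Seat a number tag in the glue press and keep it pressed

### The arm

A 6-joint arm with a two-finger parallel gripper is mounted at the origin on the work surface. World frame = base frame: x ahead of the robot, y to its left, z up, the work surface at z = 0. Lengths are in m, angles in rad, forces in N, time in s.
With the tool pointing down it reaches from about 0.375 to 0.975 m from the base axis. Payload 3.8 kg.
Tool frame: the origin (TCP) lies between the finger pads; the fingertips stand 25 mm ahead of it and the grasp point (between the pads) lies 6 mm ahead of it; z points along the fingers, y is the line along which they close (so a half turn about z gives the same grasp; the last joint's range is limited). The gripper opens to 88 mm and grips with 3 to 60 N. Pads are 18 mm wide; open, the fingers measure 123 mm over their backs; the gripper's body (75 mm by 187 mm) begins 45 mm behind the grasp point.
Start: joints at [1.223, 0.264, 1.604, -0, 1.274, -0.037], TCP at [0.206, 0.643, 0.264] pointing down, gripper open.
Joint ranges: [-2.63, 2.63], [-0.94, 2.18], [0.31, 2.57], [-1.31, 4.45], [0, 2.66], [-2.55, 2.55]. Speed limits (rad/s): [2.57, 2.57, 3.14, 3.14, 3.14, 3.14].

### API

Orientations are given as a unit quaternion [x, y, z, w].
In Python, from rig import goto, servo_line, set_joints, release, gripper_close, dwell, ik, get_image, calibration, Unreachable, hand_in, current_time_s, current_joint_positions, current_joint_vel, current_tau, current_eef_pos, current_ee_rot, current_force, current_ft_torque, current_finger_gap, current_finger_force gives the robot as it stands. Calls block until the motion is done:
- goto(position, orientation): joint-space move of the TCP to a pose.
- servo_line(position, rot=None, velocity=0.15, force_limit=None): straight line of the TCP; rot=None keeps the orientation; velocity is the mean speed in m/s. With force_limit (N) it stops when the force on the tool has changed by that much, and returns True; else False.
- set_joints(angles): joint-space move.
- release() and gripper_close(force=None): open the fingers fully, or close them until they stop; force is the grip in N (None keeps the last).
- dwell(seconds).
- ik(position, orientation): joint angles nearest the present ones, or None.
- get_image(name): name is "scene" or "top" or "wrist"; returns (picture, depth): 480x640x3 uint8, blue, green, red; 480x640 float32, m along the optical axis (not along the pixel's ray), 0 where there is no reading.
- calibration(name): a dict with "camera_matrix" (3x3 intrinsics, pixels), "R" (3x3) and "t" (3): a world point X has camera coordinates R X + t; the wrist camera has in their place "mount" (4x4, takes a point from camera to tool coordinates, whose origin is the TCP and whose axes are the flange's). Camera axes: x right, y down, z forward; pixel columns grow to the right and rows downward; lengths in m; the calibration is good to about 2 mm. A picture is of the moment at which its call begins: read the wrist's pose just before it. calibration takes no time and is no camera call.
A pose or a line that the arm cannot do raises Unreachable and nothing moves.
- hand_in(): hands the job in; it is judged then, once.
Readings, each from a call of its own:
- current_time_s(): time.
- current_joint_positions(): joint angles.
- current_joint_vel(): joint speeds.
- current_tau(): joint torques, N m.
- current_eef_pos(): TCP position.
- current_ee_rot(): TCP orientation.
- current_force(): force on the tool from outside, world axes, zero at the start.
- current_ft_torque(): the same for the moment, N m.
- current_finger_gap(): finger opening in m.
- current_finger_force(): force on a finger pad.
Only numpy, scipy, OpenCV 4.12 (cv2) and the standard library are available. Lean on these libraries where they do the work, as an engineer would, in place of code of your own. Each camera call takes 0.05 s, during which the arm holds its last target. There are 200 camera calls.

### The job

In the pattern store a number tag is being glued to its wooden backing: slide the narrow wooden slide (not the wide one) all the way home, up to the end stop, in the guide of the tag press, with the press's plunger still up. Then push the plunger's knob down until its top is level with the tops of the two gauge posts beside it, and finish while holding it there: do not let go at the end. Leave everything else on the table where it is.

Things in the scene. Friction and masses are not known exactly. Their poses are not given: they have to be found in the camera images.
- press: grey bench press fixed to the table; its place and yaw vary. Origin on the table right below the plunger's axis, z up; the guide runs along its y and is entered from -y. Base plate 130 mm (x), y from -190 to +70, top 10 mm above the table; y from -190 to -70 is a bare apron to set the slide on. Columns at x = -53 and +53 carry a crosshead 122 (x) by 34 (y) mm, 94 to 110 mm up
- guide_mouth (a point): middle of the guide's entrance, on the base plate (press frame: 0, -45, 10 mm). From here to the stop two steel walls stand 53 mm apart, tops 27 mm above the table; before it they flare out over 23 mm to 78 mm apart. Keeper strips cover the guide from y = -30 on: underside 27, top 33 mm above the table, a 28 mm gap between them along the middle. Axes as the press
- guide_stop (a point): foot of the end stop's face, on the base plate (press frame: 0, +50, 10 mm); the slide's leading edge meets it when home. Axes as the press
- gauge_posts (a point): point midway between the tops of the two steel gauge posts on the crosshead, on the plunger's axis, 138 mm above the table. The posts are 8 mm thick and stand at x = -36 and +36 mm. Axes as the press
- plunger: press plunger: black round knob, 32 mm across, 14 thick, on a stem with a rubber foot 22 mm across. Origin: centre of the knob's flat top, 160 mm above the table when up. Pushes straight down, at most 30 mm, springs back: 2.5 N to start, 8 N at 22 mm. After 14 mm the foot meets the seated slide's deck and its spring adds 2.4 N, then 0.4 N per mm: about 14 N in all at 22 mm
- plunger_top (a point): centre of the flat top of the plunger's knob; it should end level with the gauge posts' tops, 138 mm above the table (22 mm down)
- narrow_slide: narrow wooden slide with a thin aluminium tag: deck 50 (x) by 150 (y) by 14 mm, about 0.22 kg, flat on the table in one of two places (wide slide in the other). Origin under the deck's centre. Upright wooden grip block 24 (x) by 20 (y) mm centred at y = -60, top 65 mm above the underside. +y end goes in first. Home: origin at x 0, y -25, z 10 mm in the press's frame, y axes parallel
- slide_front (a point): middle of the narrow slide's leading (+y) edge, at its underside: 75 mm ahead of its origin; meets the end stop at y = +50 mm in the press's frame
- wide_slide: the other wooden slide, same make but too wide for the guide: 72 x 150 x 14 mm with the same grip block; origin and axes as for the narrow one. Not used; it may lie in either place
- boss: turned dark-wood pattern, foot 68 mm across, 55 mm tall; origin under its centre. Not used
- collar: dark-wood ring 72 mm across, 26 mm tall; origin under its centre. Not used
- bobbin: wooden bobbin 52 mm across, 58 mm tall; origin under its centre. Not used
- mallet: hammer lying flat; origin under its middle, handle to its -x. Not used
- glue: plastic glue bottle 48 mm across, 110 mm tall; origin under its centre. Not used
- bracket: small L-shaped wooden pattern 90 x 45 mm, 63 mm tall; origin under its centre. Not used

How it is judged:
On the way:
1. the narrow slide is fully home in the guide while the plunger is still up (y of narrow_slide in the frame of press between -0.029 and -0.02 m and x of narrow_slide in the frame of press between -0.004 and 0.004 m and z of narrow_slide in the frame of press between 0.005 and 0.0135 m and angle between the y axis of narrow_slide and the y axis of press, either way round below 0.06 rad and y of slide_front in the frame of press between 0.044 and 0.056 m and z of plunger_top in the frame of press above 0.156 m), for 0.2 s.
At the end, for the whole second after the job is handed in: the narrow slide lies home against the end stop (within 4 to 5 mm, 0.06 rad) on the base plate; the knob's top is level with the gauge posts' tops within 4 mm; the foot presses on the slide (over 2 N) and the robot itself pushes the plunger (over 5 N), all still so through the last second (y of narrow_slide in the frame of press between -0.029 and -0.02 m and x of narrow_slide in the frame of press between -0.004 and 0.004 m and z of narrow_slide in the frame of press between 0.005 and 0.0135 m and angle between the y axis of narrow_slide and the y axis of press, either way round below 0.06 rad and y of slide_front in the frame of press between 0.044 and 0.056 m and z of plunger_top in the frame of press between 0.134 and 0.142 m and contact force between plunger and narrow_slide above 2 N and contact force between any of the fingers, the arm and plunger above 5 N); the arm keeps its last pose, push and grip.
It fails at once if something else on the table is pushed away from its place (over 30 mm) (distance of any of wide_slide, boss, collar, bobbin, mallet, glue, bracket from where it was at the start of the episode above 0.03 m).
It also fails if it takes over 58 s, if anything falls off the work surface, if the arm or the gripper's body presses on something with over 40 N, if the wrist force passes 120 N, or if a joint passes its speed limit or range.

## Working session

There is one attempt and no reset: what is moved stays moved. The work goes in short steps, each a Python script; the robot and the scene stay as the last script left them, time stands still between calls to the robot, and variables do not carry over. Pictures are saved under pics/ and viewed, at most 10 in all, crops included, and the job is handed in when it is done.

```bash
ls; mkdir -p pics; python3 - <<'E'
from rig import *
import cv2, numpy as np
for n in ("top","scene"):
    p,d=get_image(n); cv2.imwrite(f"pics/{n}0.png",p); np.save(f"pics/{n}0.npy",d)
    c=calibration(n); print(n,c, (d>0).mean())
print(current_time_s(), current_ee_rot(), calibration("wrist"))
E
```

```text
pics
top {'camera_matrix': array([[604.79568038,   0.        , 315.06030039],
       [  0.        , 604.79568038, 248.00992761],
       [  0.        ,   0.        ,   1.        ]]), 'R': array([[-0.01337666, -0.99975623, -0.0175653 ],
       [-0.98769129,  0.01594907, -0.15560061],
       [ 0.15584283,  0.01526768, -0.98766386]]), 't': array([0.0203635 , 0.56298726, 1.42938354])} 0.9957291666666667
scene {'camera_matrix': array([[485.33229663,   0.        , 335.68628749],
       [  0.        , 485.33229663, 232.74344308],
       [  0.        ,   0.        ,   1.        ]]), 'R': array([[ 0.82562157,  0.5641923 ,  0.00600599],
       [ 0.3986293 , -0.57574241, -0.71387349],
       [-0.39930403,  0.59178352, -0.70024893]]), 't': array([-0.47617968, -0.11503301,  1.66936486])} 0.9959114583333334
0.1 [ 1.54760396e-01  9.87951486e-01 -1.02355349e-03 -1.81984045e-04] {'camera_matrix': array([[366.85464008,   0.        , 319.51228438],
       [  0.        , 366.85464008, 241.9593759 ],
       [  0.        ,   0.        ,   1.        ]]), 'mount': array([[-2.52697661e-04, -9.56206662e-01, -2.92692256e-01,
         7.42626143e-02],
       [ 9.99999890e-01, -1.25898703e-04, -4.52053143e-04,
        -2.85166840e-04],
       [ 3.95406651e-04, -2.92692338e-01,  9.56206588e-01,
        -1.21467739e-01],
       [ 0.00000000e+00,  0.00000000e+00,  0.00000000e+00,
         1.00000000e+00]])}
```

View pics/top0.png

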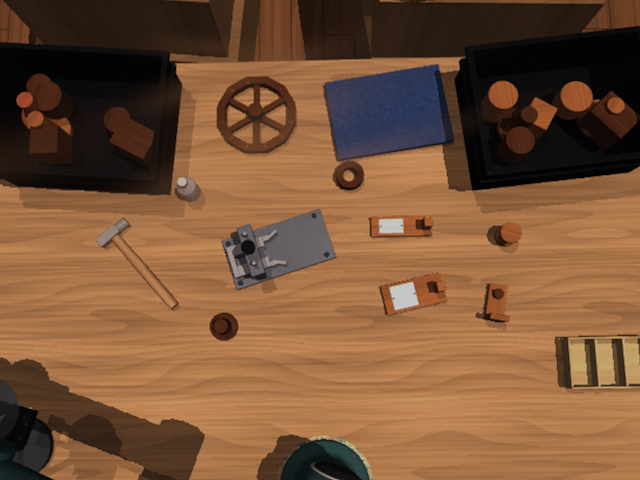

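View pics/scene0.png

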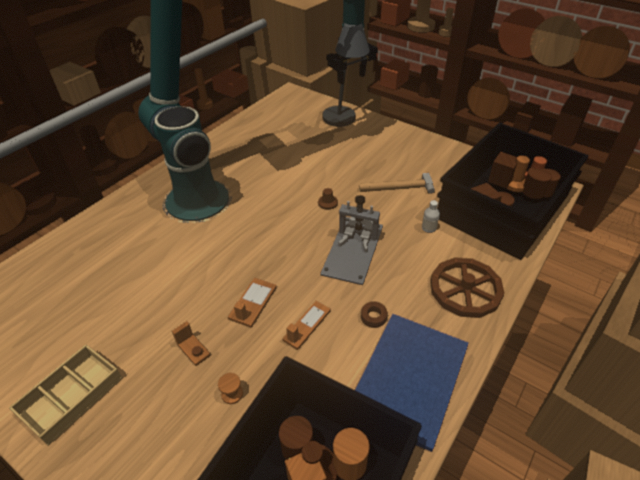

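The top view shows the press knob at about (248,247), with the apron running right to about (335,258). The narrow slide is at about (400,226) and the wide one at about (413,293), both with grip blocks to the right. The scene view confirms this layout. Next I'll get coarse positions and take wrist close-ups.

```bash
cat > h.py <<'E'
from rig import *
import cv2, numpy as np
from scipy.spatial.transform import Rotation as Rn
def campose(name, pose=None):
    c=calibration(name); K=c["camera_matrix"]
    if name!="wrist": R=np.array(c["R"]).T; return K,R,-R@c["t"]
    T=np.eye(4); T[:3,:3]=Rn.from_quat(pose[1]).as_matrix(); T[:3,3]=pose[0]; M=T@c["mount"]
    return K,M[:3,:3],M[:3,3]
def ray(cam,uv,z):
    K,R,o=cam; uv=np.atleast_2d(uv).astype(float)
    d=(R@np.linalg.inv(K)@np.c_[uv,np.ones(len(uv))].T).T
    return o+d*((z-o[2])/d[:,2])[:,None]
def proj(cam,X):
    K,R,o=cam; p=(K@R.T@(np.atleast_2d(X)-o).T).T; return p[:,:2]/p[:,2:]
def quat(az,tilt=0):
    """tool down, tool x along azimuth az; tilt leans the gripper's top away, toward -x"""
    x=np.array([np.cos(az),np.sin(az),0]); z=np.array([0,0,-1.]); y=np.cross(z,x)
    return (Rn.from_rotvec(-tilt*np.cross([0,0,1.],x))*Rn.from_matrix(np.c_[x,y,z])).as_quat()
def wristshot(fn):
    pose=(np.array(current_eef_pos()),np.array(current_ee_rot())); p,d=get_image("wrist")
    cv2.imwrite(f"pics/{fn}.png",p); np.savez(f"pics/{fn}.npz",p=p,d=d,pos=pose[0],q=pose[1]); return p,d,campose("wrist",pose)
def load(fn):
    f=np.load(f"pics/{fn}.npz"); return f["p"],f["d"],campose("wrist",(f["pos"],f["q"]))
E
python3 - <<'E'
from h import *
t=campose("top"); print(t[2])
S=ray(t,[[371,227],[432,227],[425,222]],.014); print("slide",S[0:2]); print("block",ray(t,[425,222],.065))
print("knob",ray(t,[248,246],.16)); print("plate corners",ray(t,[[316,210],[335,258],[237,288],[222,240]],.01).round(3))
print("wide",ray(t,[413,293],.014))
c=S[:2].mean(0)[:2]
for n,xy,az in(("slide",c,np.pi/2),("press",ray(t,[275,250],.02)[0][:2],np.deg2rad(110))):
    for a in(az,az+np.pi,az-np.pi/2,az+np.pi/2):
        for tl in(0,.2): print(n,xy,round(np.degrees(a)),tl,np.round(x,2) if (x:=ik([*xy,.3],quat(a,tl))) is not None else None)
E
```

```text
[ 0.33357082 -0.01044396  1.49970933]
slide [[ 0.61884409 -0.12786122  0.014     ]
 [ 0.61629767 -0.27964341  0.014     ]]
block [[ 0.61913507 -0.25411968  0.065     ]]
knob [[0.55197201 0.16098863 0.16      ]]
plate corners [[ 0.666  0.009  0.01 ]
 [ 0.543 -0.037  0.01 ]
 [ 0.472  0.207  0.01 ]
 [ 0.593  0.246  0.01 ]]
wide [[ 0.45248202 -0.22608356  0.014     ]]
slide [ 0.61757088 -0.20375231] 90 0 [-0.36  0.2   1.62 -0.    1.33 -0.36]
slide [ 0.61757088 -0.20375231] 90 0.2 [-0.44  0.24  1.57  0.18  1.41 -0.48]
slide [ 0.61757088 -0.20375231] 270 0 None
slide [ 0.61757088 -0.20375231] 270 0.2 None
slide [ 0.61757088 -0.20375231] 0 0 [-0.36  0.2   1.62 -0.    1.33  1.21]
slide [ 0.61757088 -0.20375231] 0 0.2 [-0.39  0.09  1.75  0.08  1.12  1.15]
slide [ 0.61757088 -0.20375231] 180 0 [-0.36  0.2   1.62 -0.    1.33 -1.93]
slide [ 0.61757088 -0.20375231] 180 0.2 [-0.33  0.31  1.48 -0.06  1.53 -1.89]
press [0.56366332 0.11180182] 110 0 [ 0.15  0.05  1.78 -0.    1.31 -0.2 ]
press [0.56366332 0.11180182] 110 0.2 [ 0.05  0.08  1.76  0.2   1.36 -0.35]
press [0.56366332 0.11180182] 290 0 None
press [0.56366332 0.11180182] 290 0.2 None
press [0.56366332 0.11180182] 20 0 [ 0.15  0.05  1.78 -0.    1.31  1.37]
press [0.56366332 0.11180182] 20 0.2 [ 0.13 -0.06  1.91  0.05  1.1   1.33]
press [0.56366332 0.11180182] 200 0 [ 0.15  0.05  1.78 -0.    1.31 -1.77]
press [0.56366332 0.11180182] 200 0.2 [ 0.17  0.18  1.66 -0.04  1.51 -1.74]
```

```bash
python3 - <<'E'
from h import *
az=np.deg2rad(106.8); x=np.array([np.cos(az),np.sin(az)])
c=np.array([.552,.161])-.05*x
goto([*(c+.03*x),.29],quat(az)); dwell(.2); wristshot("wp")
c=np.array([.618,-.204])
goto([*(c+np.array([0,.035])),.2],quat(np.pi/2)); dwell(.2); wristshot("ws"); print(current_time_s())
E
python3 -c "
import cv2,numpy as np;a=[cv2.imread(f'pics/{n}.png') for n in('wp','ws')];cv2.imwrite('pics/both.png',cv2.resize(np.hstack([x[:,100:540] for x in a]),(800,436)))"
```

```text
4.0417
```

View pics/both.png

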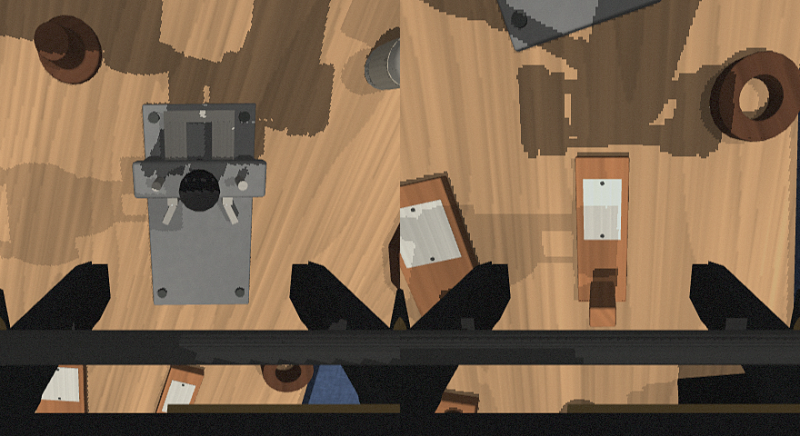

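The left half (press) shows the knob at crop (199,190), the plate from (145,105) to (248,303) and the flare at y≈210. The right half shows the narrow slide deck from (577,155) to (627,300), with its block at (603,300). Now I'll measure them.

```bash
cat >> h.py <<'E'
def cloud(d,cam):
    K,R,o=cam; v,u=np.mgrid[:480,:640]; P=np.stack([(u-K[0,2])/K[0,0]*d,(v-K[1,2])/K[1,1]*d,d],-1)
    return P@R.T+o
def biggest(m):
    c,_=cv2.findContours(m.astype(np.uint8),cv2.RETR_EXTERNAL,cv2.CHAIN_APPROX_NONE); return max(c,key=cv2.contourArea)
def rect(pts):
    (c,(w,h),a)=cv2.minAreaRect((pts*1000).astype(np.float32)); b=cv2.boxPoints((c,(w,h),a))
    e=[b[1]-b[0],b[2]-b[1]]; l=max(e,key=np.linalg.norm); az=np.degrees(np.arctan2(l[1],l[0]))%180
    return np.round(c,1),round(w,1),round(h,1),round(az,2)
E
python3 - <<'E'
from h import *
p,d,cam=load("ws"); P=cloud(d,cam); near=np.hypot(P[...,0]-.618,P[...,1]+.204)<.11
tab=(d>0)&near; print("table z",np.median(P[...,2][tab&(P[...,2]<.007)]))
hsv=cv2.cvtColor(p,cv2.COLOR_BGR2HSV)
m=near&(P[...,2]>.007)&(P[...,2]<.021); m=cv2.morphologyEx(m.astype(np.uint8),cv2.MORPH_OPEN,np.ones((3,3)))
c=biggest(m)[:,0]; print("deck z",np.median(P[...,2][m>0])); print("deck",rect(ray(cam,c,.014)[:,:2]))
m=near&(P[...,2]>.055)&(P[...,2]<.075); c=biggest(m)[:,0]; print("block",rect(ray(cam,c,.065)[:,:2]),np.median(P[...,2][m]))
w=near&(hsv[...,1]<60)&(hsv[...,2]>120); print("tag",rect(ray(cam,biggest(w)[:,0],.0145)[:,:2]))
p,d,cam=load("wp"); P=cloud(d,cam); o=np.array([.552,.161]); near=np.hypot(P[...,0]-o[0],P[...,1]-o[1])<.25
m=near&(P[...,2]>.006)&(P[...,2]<.014)&(cv2.cvtColor(p,cv2.COLOR_BGR2HSV)[...,1]<70); m=cv2.morphologyEx(m.astype(np.uint8),cv2.MORPH_OPEN,np.ones((3,3)))
cs,_=cv2.findContours(m,cv2.RETR_EXTERNAL,cv2.CHAIN_APPROX_NONE); cs=[c for c in cs if cv2.contourArea(c)>100]
for c in cs: print("plate part",cv2.contourArea(c),rect(ray(cam,c[:,0],.01)[:,:2]))
print("plate",rect(ray(cam,np.vstack(cs)[:,0],.01)[:,:2]), np.median(P[...,2][m>0]))
m=near&(P[...,2]>.15)&(P[...,2]<.17); c=biggest(m); e,r=cv2.minEnclosingCircle(ray(cam,c[:,0],.16)[:,:2].astype(np.float32)*1000); print("knob",e,r,np.median(P[...,2][m]))
m=near&(P[...,2]>.13)&(P[...,2]<.145); cs,_=cv2.findContours(m.astype(np.uint8),cv2.RETR_EXTERNAL,cv2.CHAIN_APPROX_NONE)
for c in cs:
    if len(c)>8: print("post",rect(ray(cam,c[:,0],.138)[:,:2]))
# image of mask of walls
m=near&(P[...,2]>.025)&(P[...,2]<.036)
print(m.sum())
E
```

```text
table z 0.00040733369760515004
deck z 0.014510970025788189
deck (array([ 622.2, -201. ]), 49.8, 149.2, np.float32(90.21))
block (array([ 622.4, -257.7]), 23.5, 24.8, np.float32(90.06)) 0.06505457429606071
tag (array([ 622.1, -176.9]), 35.8, 59.4, np.float32(90.11))
plate part 11581.0 (array([586.7,  53.7]), 129.2, 149.0, np.float32(107.45))
plate part 1062.0 (array([543.5, 189.8]), 28.7, 42.7, np.float32(107.43))
plate part 2874.0 (array([540.8, 199.6]), 129.4, 62.1, np.float32(17.57))
plate (array([570.3, 105.9]), 129.3, 258.5, np.float32(107.44)) 0.010402735793080709
knob (552.1281127929688, 163.73052978515625) 16.53042984008789 0.16039896052601782
post (array([518.2, 153.2]), 7.6, 8.6, np.float32(104.91))
post (array([585.9, 174.5]), 7.6, 8.6, np.float32(108.75))
4126
```

```bash
cat >> h.py <<'E'
PO=np.array([.5522,.1636]); PA=np.deg2rad(107.45); PY=np.array([np.cos(PA),np.sin(PA)]); PX=np.array([PY[1],-PY[0]])
TL=.2
def W(x,y,z): return np.array([*(PO+x*PX+y*PY),z])          # press -> world
def L(p): q=np.asarray(p)[:2]-PO; return np.array([q@PX,q@PY,p[2]])
def tcp(g,q): return np.asarray(g)-.006*Rn.from_quat(q).as_matrix()[:,2]  # grasp point -> TCP
def gp(): return np.array(current_eef_pos())+.006*Rn.from_quat(current_ee_rot()).as_matrix()[:,2]
E
python3 - <<'E'
from h import *
q=quat(np.deg2rad(90.15),TL); g=np.array([.6222,-.261,.048])
goto(tcp(g+[0,0,.09],q),q); servo_line(tcp(g,q),velocity=.1,force_limit=8); print("F",current_force(),gp())
gripper_close(40); print(current_finger_gap(),current_finger_force(),current_force())
servo_line(tcp(g+[0,0,.05],q),velocity=.08); dwell(.2); print(current_finger_gap(),current_force(),current_time_s())
Q=quat(PA,TL); 
for w in (W(0,-.195,.12),W(0,-.195,.06),W(0,-.085,.06)): print(ik(tcp(w,Q),Q))
goto(tcp(W(0,-.215,.11),Q),Q); dwell(.3); print(L(gp()),current_time_s())
p,d,cam=wristshot("wh"); P=cloud(d,cam)
E
```

```text
F [ 0.98627387 -0.36630387 -0.65166915] [ 0.62281131 -0.26143807  0.04873618]
0.023687588907037392 39.98895138502121 [-0.35827901 -0.90375044  0.58785107]
0.02367750448062269 [-0.64727536 -0.09951516 -3.81231587] 7.5583
[-0.17072639  0.31219433  1.82327972  0.1988593   1.1066279  -0.57350041]
[-0.17072639  0.38277553  1.85616596  0.2107748   1.00531758 -0.59766822]
[-0.00549312  0.32171322  1.94178214  0.23423421  0.95299874 -0.45329649]
[-0.00027316 -0.21636346  0.10987264] 8.7417
```

View pics/wh.png

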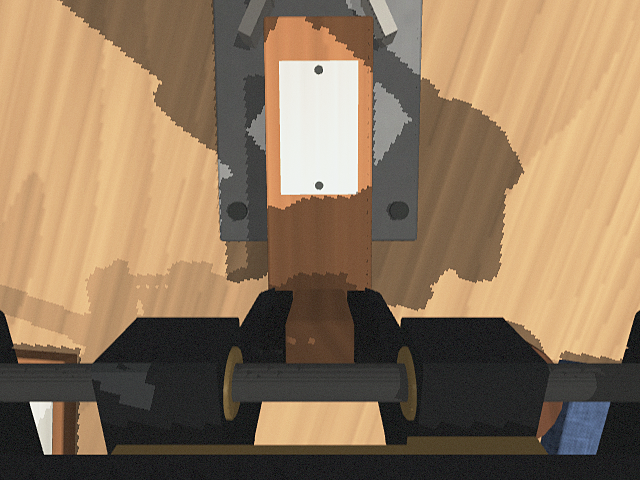

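The slide is held and pointing into the press: its front edge is at row 17 and the tag is at (318,128). Next I'll check droop and yaw in the hand.

```bash
python3 - <<'E'
from h import *
p,d,cam=load("wh"); P=cloud(d,cam); hsv=cv2.cvtColor(p,cv2.COLOR_BGR2HSV)
m=np.zeros((480,640),bool); m[30:280,280:360]=1; m&=d>0
q=P[m]; l=np.c_[(q[:,:2]-PO)@PX,(q[:,:2]-PO)@PY]; A=np.c_[l,np.ones(len(l))]
s,*_=np.linalg.lstsq(A,q[:,2],rcond=None); print("slope x,y",s, "res",np.std(A@s-q[:,2]))
lo=P[...,2]-.0; full=np.zeros_like(m); full[:285,:]=1
lx=(P[...,:2]-PO)@PX; ly=(P[...,:2]-PO)@PY
mm=full&(d>0)&(abs(P[...,2]-(s[0]*lx+s[1]*ly+s[2]))<.006)&(abs(lx)<.04)&(P[...,2]>.04)
c=biggest(mm); pts=np.c_[lx,ly][c[:,0,1],c[:,0,0]]; print(rect(pts), pts.min(0),pts.max(0))
E
```

```text
slope x,y [-0.00057899 -0.00282831  0.07585553] res 0.000670069017282405Traceback (most recent call last):
  File "<stdin>", line 9, in <module>
  File "h.py", line 30, in rect
    (c,(w,h),a)=cv2.minAreaRect((pts*1000).astype(np.float32)); b=cv2.boxPoints((c,(w,h),a))
                ~~~~~~~~~~~~~~~^^^^^^^^^^^^^^^^^^^^^^^^^^^^^^^
cv2.error: OpenCV(4.12.0) /io/opencv/modules/imgproc/src/convhull.cpp:143: error: (-215:Assertion failed) total >= 0 && (depth == CV_32F || depth == CV_32S) in function 'convexHull'
```

```bash
python3 - <<'E'
from h import *
p,d,cam=load("wh"); P=cloud(d,cam)
lx=(P[...,:2]-PO)@PX; ly=(P[...,:2]-PO)@PY
mm=(d>0)&(abs(P[...,2]-.0762)<.006)&(abs(lx)<.04); mm[285:]=0
c=biggest(mm); pts=np.stack([lx,ly],-1)[c[:,0,1],c[:,0,0]]; r=rect(pts); print(r, pts.max(0))
Q=quat(PA,TL); off=-r[0][0]/1000
if abs(off)>.006: raise SystemExit
g=W(0,-.195,.0585+.003); servo_line(tcp(W(0,-.195,.08),Q),velocity=.1)
print(servo_line(tcp(W(0,-.195,.056),Q),velocity=.03,force_limit=5),L(gp()),current_force(),current_time_s())
wristshot("wa")
E
```

```text
(array([   0.4, -144.2]), 50.2, 123.7, np.float32(90.13)) [ 0.02562193 -0.08237472]
True [-0.00036736 -0.19494924  0.05787766] [-0.44527138  0.29260897  5.37666513] 9.9917
```

View pics/wa.png

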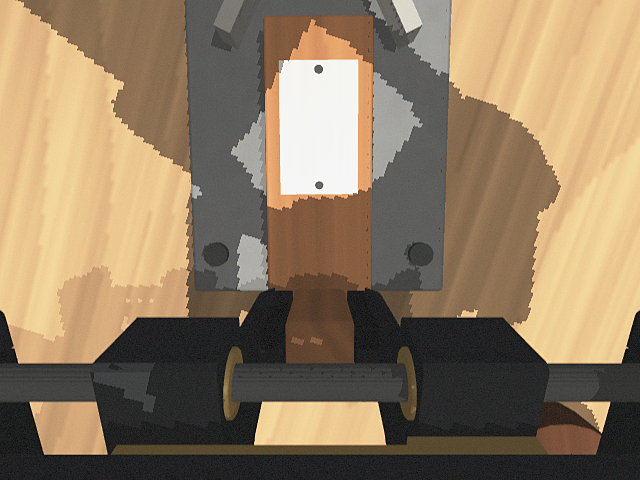

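The slide is flat on the apron, centred on the plate with its front at the flares. Now I'll slide it in.

```bash
python3 - <<'E'
from h import *
z=L(gp())[2]+.0005
Q=np.array(current_ee_rot())
for y,v in((-.165,.05),(-.1,.05),(-.078,.03)):
    Q=quat(PA,TL); s=servo_line(tcp(W(0,y,z),Q),velocity=v,force_limit=14); f=np.array(current_force())
    print(y,s,L(gp()).round(4),"fx,fy",(f[:2]@PX).round(1),(f[:2]@PY).round(1),f[2].round(1),current_time_s())
    if s: break
wristshot("wi"); p,_=get_image("top"); cv2.imwrite("pics/top1.png",p)
E
```

```text
-0.165 False [-0.0005 -0.1636  0.058 ] fx,fy 0.8 2.0 -0.2 10.7833
-0.1 False [-0.     -0.1002  0.0584] fx,fy 0.6 -0.4 -3.2 12.2333
-0.078 True [-0.     -0.085   0.0581] fx,fy 1.4 -2.1 -0.7 12.8
```

View pics/wi.png

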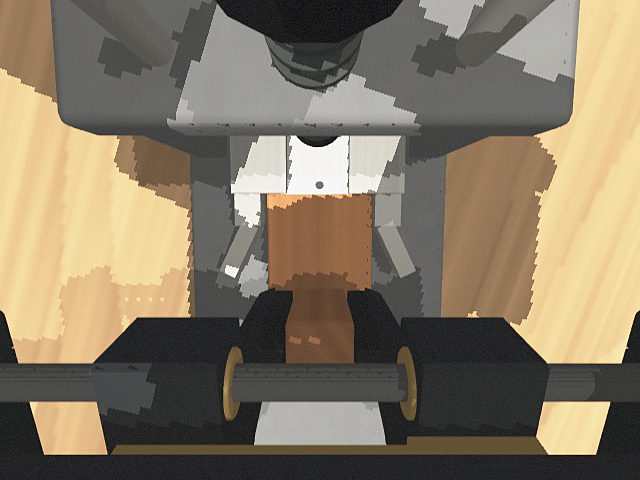

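The slide is in under the keepers and met the stop at y = -0.085, the expected grip position for home, with no slip in the grip. Next I'll press briefly once more, release, check and move above the knob.

```bash
python3 - <<'E'
from h import *
Q=quat(PA,TL); z=L(gp())[2]
print(servo_line(tcp(W(0,-.081,z),Q),velocity=.02,force_limit=10),L(gp()))
dwell(.3); release(); dwell(.1)
servo_line(tcp(W(0,-.12,.17),Q),velocity=.12)
p,d,cam=wristshot("wr"); P=cloud(d,cam)
lx=(P[...,:2]-PO)@PX; ly=(P[...,:2]-PO)@PY
m=(abs(P[...,2]-.075)<.006)&(abs(lx)<.03)&(ly<-.05)&(ly>-.12); c=biggest(m)
r=ray(cam,c[:,0],.075); print("block",rect(np.stack([(r[:,:2]-PO)@PX,(r[:,:2]-PO)@PY],-1)))
gripper_close(20); q=quat(PA); goto(W(0,0,.23),q); dwell(.2); print(L(current_eef_pos()),current_force(),current_finger_gap(),current_time_s())
E
```

```text
True [ 0.00019583 -0.08504192  0.05796369]
block (array([  0.9, -85.8]), 23.7, 19.8, np.float32(0.15))
[-0.00047622 -0.00146266  0.22880806] [ 0.39417984 -0.44361537  0.21399933] 0.00041943995353200766 17.825
```

View pics/wr.png

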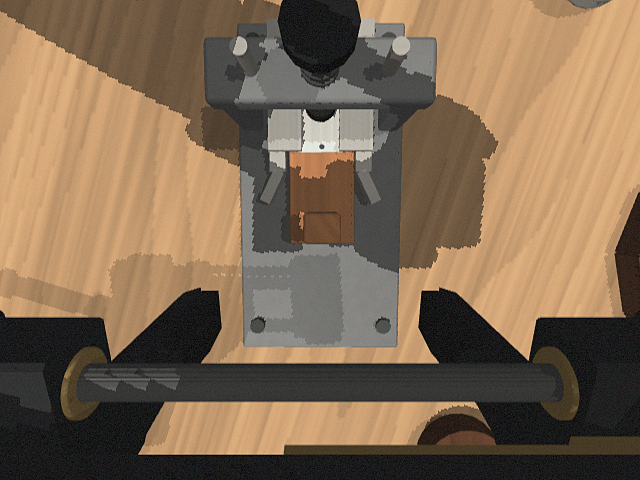

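The slide stayed home after release: the block measures y = -85.8 mm, and in the image it sits at (322,228). Now I'll press.

```bash
python3 - <<'E'
from h import *
Q=quat(PA)
print(servo_line(W(0,0,.178),Q,velocity=.03,force_limit=2),L(current_eef_pos()),current_force())
for z in(.175,.168,.163):
    servo_line(W(0,0,z),Q,velocity=.03); dwell(.2); print(z,L(current_eef_pos()).round(4),np.round(current_force(),2))
print(current_time_s())
p,d,cam=wristshot("wk")
for n in("scene",):
    p,_=get_image(n); cv2.imwrite("pics/sc2.png",cv2.resize(p[170:300,290:450],None,fx=5,fy=4.5,interpolation=cv2.INTER_CUBIC)[:600,:800])
E
```

```text
True [-1.55127657e-04  1.99496595e-05  1.84106431e-01] [1.38531012 0.17776832 1.73011792]
0.175 [-0.0002  0.      0.1751] [-1.75 -0.12  4.42]
0.168 [-1.000e-04  0.000e+00  1.692e-01] [-4.23 -0.69  9.63]
0.163 [-1.000e-04  0.000e+00  1.647e-01] [-5.99 -0.98 13.  ]
20.9167
```

View pics/wk.png

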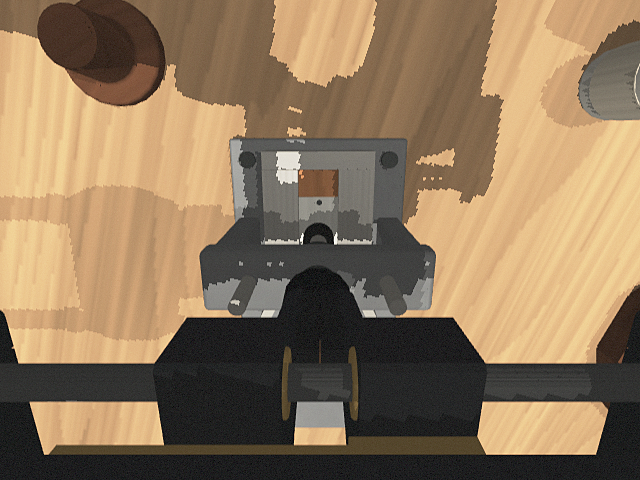

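View pics/sc2.png

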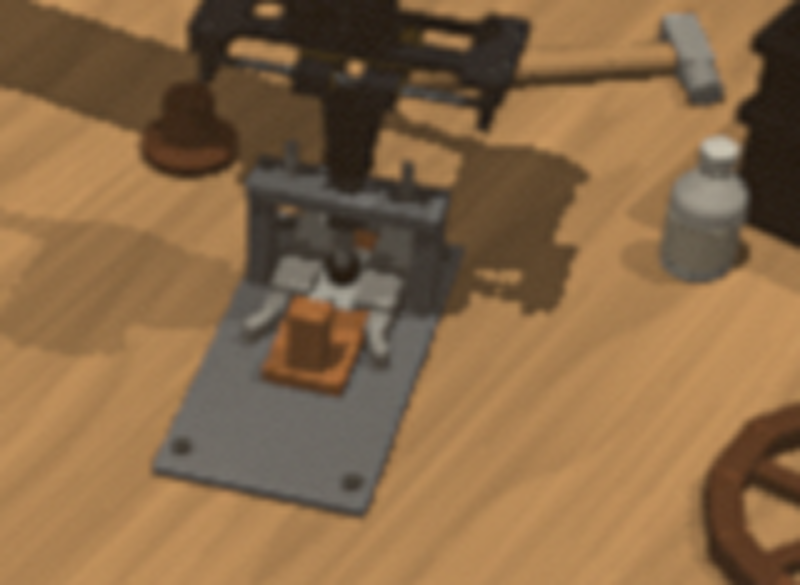

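The foot is on the deck and the slide is still home. The arm gives by about 1.7 mm, so the knob is at about 139.7 mm. I'll command slightly lower and check that it holds steady.

```bash
python3 - <<'E'
from h import *
servo_line(W(0,0,.161),quat(PA),velocity=.02)
for _ in range(3): dwell(.4); print(L(current_eef_pos()).round(4),np.round(current_force(),2))
z=L(current_eef_pos())[2]-.025; f=current_force()[2]; print(z,f,current_time_s())
if abs(z-.138)<.0015 and 12<f<17: hand_in(); print("handed in")
E
```

```text
[-1.00e-04 -0.00e+00  1.63e-01] [-5.05 -2.   14.55]
[-1.00e-04  0.00e+00  1.63e-01] [-5.94 -1.94 14.57]
[-1.00e-04 -0.00e+00  1.63e-01] [-5.62 -0.86 14.73]
0.1379908534405807 14.731029521872857 22.4667
the job is handed in; nothing more can be done
handed in
```

The job is handed in at 22.5 s: the narrow slide is home against the end stop, and the arm is holding the knob at about 138.0 mm, level with the gauge posts, with about 14.7 N (no verdict was returned).

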